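# Find and seat the rocking cover

### The arm

A 6-joint arm with a two-finger parallel gripper is mounted at the origin on a cart in front of the work surface, level with it; the furniture and walls round the work are solid. World frame = base frame: x ahead of the robot, y to its left, z up, the work surface at z = 0. Lengths are in m, angles in rad, forces in N, time in s.
With the tool pointing down it reaches from about 0.35 to 0.775 m from the base axis. Payload 7.3 kg.
Tool frame: the origin (TCP) lies midway between the tips of the shut fingers; the grasp point (between the pads) lies 19 mm behind it; z points along the fingers, y is the line along which they close (so a half turn about z gives the same grasp; the last joint's range is limited). The gripper opens to 92 mm and grips with 3 to 60 N. Pads are 19 mm wide; open, the fingers measure 130 mm over their backs; the gripper's body (75 mm by 190 mm) begins 47 mm behind the grasp point.
Start: joints at [-1.38, 0.342, 1.524, -0, 1.275, -0.146], TCP at [0.174, -0.496, 0.227] pointing down, gripper open.
Joint ranges: [-2.53, 2.53], [-0.77, 2.02], [0.04, 2.7], [-1, 4.14], [0.28, 2.66], [-3.11, 3.11]. Speed limits (rad/s): [2.57, 2.57, 3.14, 3.14, 3.14, 3.14].

### API

Orientations are given as [roll, pitch, yaw] about the fixed x, y, z axes, in that order (R = Rz(yaw) Ry(pitch) Rx(roll)).
In Python, from cell import monitor, vision, workorder gives the robot as it stands.
- The arm moves only by the tool move_arm, never from a script. Its argument "rows" is a list of rows, each a list of 5 numbers: the shift along the world's x, y, z in mm, then the turn about the world's z in rad, then the closure, from -1 (fully open) to 1 (shut). A call has 1 to 12 rows; each row shifts and turns the commanded pose from where the row before left it; what a row does not reach is not made up. A row lasts 1/10 s, in which the tool goes at most 50 mm and 8.59 degrees, less where a joint would pass 70% of its speed; a pose out of reach is approached as far as the arm can. A call is refused whole if a number of a shift passes 50 or a number of a turn 0.15, either way. A call with a gripper value outside its range is refused whole. The fingers move at their own pace and stop on an object; "newtons" is the grip in N (left out, the last holds). Time passes only in rows, so rows that do not move let the fingers close. It gives the time, the measured TCP pose, the force, the opening and the grip force at its end, in the units of the state.
- monitor.observe(): the state, without advancing time (a new reading comes with each control period).
- vision.read_camera(name): name is "scene" or "top" or "wrist"; returns the picture (480x640x3 uint8, red, green, blue); there is no depth.
- vision.get_calibration(name): a dict with "K" (3x3 intrinsics, pixels), "T" (4x4, takes a point from camera to world coordinates); the wrist camera has in their place "mount" (4x4, takes a point from camera to tool coordinates, whose origin is the TCP and whose axes are the flange's). Camera axes: x right, y up, looking along -z (the intrinsics and any distortion apply to the point x, -y, -z); pixel columns grow to the right and rows downward; lengths in m; the calibration is good to about 2 mm. A picture is of the moment at which its call begins: read the wrist's pose just before it. get_calibration takes no time and is no camera call.
- workorder.hand_in(): hands the job in; it is judged then, once.
The state is a dict: "time": time; "qpos": joint angles; "qvel": joint speeds; "joint_efforts": joint torques, N m; "tool_pos": TCP position; "tool_rot": TCP orientation; "contact_force": force on the tool from outside, world axes, zero at the start; "torque": the same for the moment, N m; "opening": finger opening in m; "grip_force": force on a finger pad.
Only numpy, scipy, OpenCV 4.12 (cv2) and the standard library are available. Lean on these libraries where they do the work, as an engineer would, in place of code of your own. Each camera call takes 0.05 s, during which the arm holds its last target. There are 200 camera calls.

### The job

One of the five round metal covers on the wooden block is not seated: it rocks. Press lightly with the fingertips near the edge of one cover after another until you find the one that tips, then push that one down in its middle until it is fully home and level. Never press hard on the seated covers, do not lift any cover, leave the things lying around where they are, and finish clear of everything.

Things in the scene. Friction and masses are not known exactly. Their poses are not given: they have to be found in the camera images.
- block: low wooden block, 176 (its x) by 256 (its y) by 30 mm high, fixed; origin: centre of its underside, z up. Places for covers at x = -40 or +40, y = -80, 0 or +80 mm; five hold a round metal cover in a flat dark bezel, in no known order; the sixth (+40, -80) is plain wood with a finger cot on it.
- cover_a_top (a point): centre of the top face of one of five identical flat round aluminium covers, 68 mm across; z: the cover's axis. All are level at first, tops 36 to 40 mm above the worktop, uneven from worn gaskets, so height does not tell. The loose one, on a central pivot, tips when pressed near any edge (under 1.5 N): that edge sinks up to 6 mm and stops on a ledge; let go, it levels.
- cover_b_top (a point): centre of the top face of one of five identical flat round aluminium covers, 68 mm across; z: the cover's axis. All are level at first, tops 36 to 40 mm above the worktop, uneven from worn gaskets, so height does not tell. The loose one, on a central pivot, tips when pressed near any edge (under 1.5 N): that edge sinks up to 6 mm and stops on a ledge; let go, it levels.
- cover_c_top (a point): centre of the top face of one of five identical flat round aluminium covers, 68 mm across; z: the cover's axis. All are level at first, tops 36 to 40 mm above the worktop, uneven from worn gaskets, so height does not tell. The loose one, on a central pivot, tips when pressed near any edge (under 1.5 N): that edge sinks up to 6 mm and stops on a ledge; let go, it levels.
- cover_d_top (a point): centre of the top face of one of five identical flat round aluminium covers, 68 mm across; z: the cover's axis. All are level at first, tops 36 to 40 mm above the worktop, uneven from worn gaskets, so height does not tell. The loose one, on a central pivot, tips when pressed near any edge (under 1.5 N): that edge sinks up to 6 mm and stops on a ledge; let go, it levels.
- cover_e_top (a point): centre of the top face of one of five identical flat round aluminium covers, 68 mm across; z: the cover's axis. All are level at first, tops 36 to 40 mm above the worktop, uneven from worn gaskets, so height does not tell. The loose one, on a central pivot, tips when pressed near any edge (under 1.5 N): that edge sinks up to 6 mm and stops on a ledge; let go, it levels.
- cover_a (a joint): sinking of this cover's middle from its start, m; 0 at first, negative if lifted. Seated cover: pressed anywhere it goes straight down 1 mm per 1.4 N and springs back; over 7 mm (10 N) is too hard. Loose cover: pushed in the middle (14 N at the centre, 19 N at 8 mm off; never from the edge) it sinks to 0.006, stays, and rocks no more.
- cover_b (a joint): sinking of this cover's middle from its start, m; 0 at first, negative if lifted. Seated cover: pressed anywhere it goes straight down 1 mm per 1.4 N and springs back; over 7 mm (10 N) is too hard. Loose cover: pushed in the middle (14 N at the centre, 19 N at 8 mm off; never from the edge) it sinks to 0.006, stays, and rocks no more.
- cover_c (a joint): sinking of this cover's middle from its start, m; 0 at first, negative if lifted. Seated cover: pressed anywhere it goes straight down 1 mm per 1.4 N and springs back; over 7 mm (10 N) is too hard. Loose cover: pushed in the middle (14 N at the centre, 19 N at 8 mm off; never from the edge) it sinks to 0.006, stays, and rocks no more.
- cover_d (a joint): sinking of this cover's middle from its start, m; 0 at first, negative if lifted. Seated cover: pressed anywhere it goes straight down 1 mm per 1.4 N and springs back; over 7 mm (10 N) is too hard. Loose cover: pushed in the middle (14 N at the centre, 19 N at 8 mm off; never from the edge) it sinks to 0.006, stays, and rocks no more.
- cover_e (a joint): sinking of this cover's middle from its start, m; 0 at first, negative if lifted. Seated cover: pressed anywhere it goes straight down 1 mm per 1.4 N and springs back; over 7 mm (10 N) is too hard. Loose cover: pushed in the middle (14 N at the centre, 19 N at 8 mm off; never from the edge) it sinks to 0.006, stays, and rocks no more.
- finger_cot_1: tan leather finger cot, 20x40x20 mm, lying on the plain place of the block; loose bystander, origin at the centre of its underside; leave it alone
- ring_clamp: wooden ring clamp, 114x25x22 mm, lying beside the block's -y side; loose bystander, origin at the centre of its underside; leave it alone
- borax_cone: pale round tablet, 43 mm across, 15 mm high, near the block's +y side; loose bystander, origin at the centre of its underside; leave it alone
- scriber: thin metal scriber, 103 mm long, 7 mm high, lying behind the block; loose bystander, origin at the centre of its underside; leave it alone
- rough_stone_3: tan rough stone, 20x27x12 mm, near the block's +y side; loose bystander, origin at the centre of its underside; leave it alone
- bangle_teal: wire bangle with a teal stone, 72x88x37 mm, off the block's far -y corner; loose bystander, origin at the centre of its underside; leave it alone

How it is judged:
On the way:
1. the loose cover has been pressed near its edge and tipped, not yet pushed in (((angle between cover_a_top's own z axis and vertical above 0.07 rad and value of joint cover_a below 0.003 m) or (angle between cover_b_top's own z axis and vertical above 0.07 rad and value of joint cover_b below 0.003 m) or (angle between cover_c_top's own z axis and vertical above 0.07 rad and value of joint cover_c below 0.003 m) or (angle between cover_d_top's own z axis and vertical above 0.07 rad and value of joint cover_d below 0.003 m) or (angle between cover_e_top's own z axis and vertical above 0.07 rad and value of joint cover_e below 0.003 m))), for 0.05 s.
At the end, for the whole second after the job is handed in: the loose cover has sunk at least 5 of its 6 mm and stays there; all covers are level within 0.04 rad and the seated ones back within 1.5 mm of their starting height; every bystander is within 25 mm of where it started (value of joint any of cover_a, cover_b, cover_c, cover_d, cover_e above 0.005 m and (value of joint cover_a above 0.005 m or value of joint cover_a between -0.0015 and 0.0015 m) and (value of joint cover_b above 0.005 m or value of joint cover_b between -0.0015 and 0.0015 m) and (value of joint cover_c above 0.005 m or value of joint cover_c between -0.0015 and 0.0015 m) and (value of joint cover_d above 0.005 m or value of joint cover_d between -0.0015 and 0.0015 m) and (value of joint cover_e above 0.005 m or value of joint cover_e between -0.0015 and 0.0015 m) and angle between each of cover_a_top, cover_b_top, cover_c_top, cover_d_top, cover_e_top's own z axis and vertical below 0.04 rad and distance of each of finger_cot_1, ring_clamp, borax_cone, scriber, rough_stone_3, bangle_teal from where it was at the start of the episode below 0.025 m); the robot touches nothing.
It fails at once if a seated cover is pressed hard (down more than 7 mm; the loose one stops at 6) (value of joint any of cover_a, cover_b, cover_c, cover_d, cover_e above 0.007 m).
It fails at once if a cover is lifted (more than 3 mm) (value of joint any of cover_a, cover_b, cover_c, cover_d, cover_e below -0.003 m).
It fails at once if a bystander is moved more than 25 mm or picked up (distance of any of finger_cot_1, ring_clamp, borax_cone, scriber, rough_stone_3, bangle_teal from where it was at the start of the episode above 0.025 m).
It also fails if it takes over 48 s, if anything falls off the work surface, if the arm or the gripper's body presses on something with over 40 N, if the wrist force passes 120 N, or if a joint passes its speed limit or range.

## Working session

There is one attempt and no reset: what is moved stays moved. The work goes in short steps, Python scripts to look and compute and a tool call to move; the robot and the scene stay as the last step left them, time stands still between calls to the robot, and variables do not carry over. Pictures are saved under pics/ and viewed, at most 10 in all, crops included, and the job is handed in when it is done.

Besides the shell and the picture viewer there is one more tool, called after "Call:" as name([rows], argument=value, ...), one row to a line, values as JSON. move_arm: Moves the arm, as the interface text tells. Its arguments: {"type":"object","properties":{"rows":{"type":"array","items":{"type":"array","items":{"type":"number"}}},"newtons":{"type":"number"}},"required":["rows"]}

```bash
mkdir -p pics; python3 - <<'E'
from cell import monitor, vision
import cv2
s=monitor.observe(); print({k:s[k] for k in("time","tool_pos","tool_rot","contact_force","opening")})
for n in("top","scene"):
    im=vision.read_camera(n); cv2.imwrite(f"pics/{n}0.png",im[:,:,::-1]); c=vision.get_calibration(n); print(c)
E
```

```text
{'time': 0.0, 'tool_pos': array([ 0.17344543, -0.49509798,  0.22607095]), 'tool_rot': array([-3.14013182e+00, -2.45443815e-04,  3.36798523e-01]), 'contact_force': array([0.32930619, 1.21684648, 0.56404149]), 'opening': 0.09140533335936217}
{'K': array([[554.48586378,   0.        , 313.05393024],
       [  0.        , 554.48586378, 242.46112526],
       [  0.        ,   0.        ,   1.        ]]), 'T': array([[-0.02321601,  0.98837021, -0.15028419,  0.47361535],
       [-0.99971848, -0.0236881 , -0.00135167,  0.01588527],
       [-0.0048959 ,  0.15021051,  0.98864191,  1.08921894],
       [ 0.        ,  0.        ,  0.        ,  1.        ]])}
{'K': array([[508.51692188,   0.        , 324.12351888],
       [  0.        , 508.51692188, 242.58632211],
       [  0.        ,   0.        ,   1.        ]]), 'T': array([[ 0.67707241,  0.53654789, -0.5036758 ,  0.20685082],
       [-0.73575869,  0.50770859, -0.44820882, -0.35823386],
       [ 0.01523503,  0.67405367,  0.73852525,  0.70858062],
       [ 0.        ,  0.        ,  0.        ,  1.        ]])}
```

View pics/top0.png

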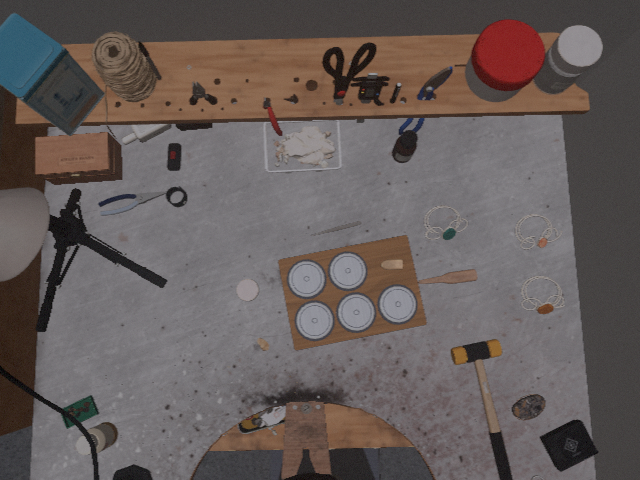

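View pics/scene0.png

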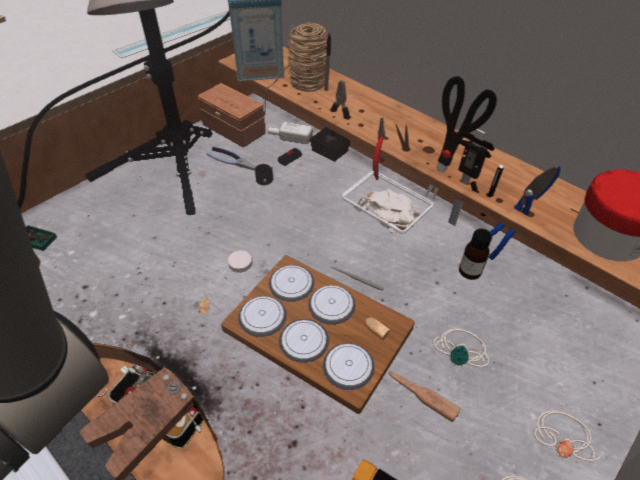

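Top view: covers at about (306,279), (348,271), (314,321), (356,312) and (398,304), with the cot at (392,264). The scene view shows the same layout, and nothing tall stands near the block.

```bash
cat > h.py <<'E'
import numpy as np, cv2
from cell import monitor, vision
def ray(n,uv,z):
    c=vision.get_calibration(n);K,T=c["K"],c["T"]
    d=np.linalg.inv(K)@[uv[0],uv[1],1]; d=T[:3,:3]@(d*[1,-1,-1]); o=T[:3,3]
    return o+d*(z-o[2])/d[2]
def covers(n,im,seeds):
    hsv=cv2.cvtColor(im,cv2.COLOR_RGB2HSV)
    m=((hsv[...,2]>135)&(hsv[...,1]<60)).astype(np.uint8)
    out=[]
    cs=cv2.findContours(m,cv2.RETR_EXTERNAL,cv2.CHAIN_APPROX_NONE)[0]
    for s in seeds:
        b=[c for c in cs if cv2.pointPolygonTest(cv2.convexHull(c),s,True)>5]
        b=max(b,key=cv2.contourArea) if b else None
        out.append(None if b is None else cv2.fitEllipse(cv2.convexHull(b)))
    return out
E
python3 - <<'E'
from h import *
S={"top":[(306,279),(348,271),(314,321),(356,312),(398,304)],"scene":[(292,282),(332,303),(263,315),(304,340),(349,366)]}
for n in S:
    im=cv2.imread(f"pics/{n}0.png")[:,:,::-1].copy()
    P=[]
    for e in covers(n,im,S[n]):
        p=ray(n,e[0],.038);P.append(p); print(n,np.round(e[0],1),np.round(e[1],1),np.round(p,4))
    for a,b in((0,1),(2,3),(3,4),(0,2),(1,3)): v=P[b]-P[a];print(np.round(np.linalg.norm(v),4),np.round(np.arctan2(v[1],v[0]),3))
E
```

```text
top [306.  278.5] [33.9 34. ] [0.5645 0.0323 0.038 ]
top [347.3 270.6] [33.5 34.2] [ 0.5778 -0.0466  0.038 ]
top [314.1 320.2] [34.4 34.9] [0.4858 0.0188 0.038 ]
top [355.8 312. ] [34.2 34.9] [ 0.4991 -0.0599  0.038 ]
top [397.3 303.9] [34.1 35. ] [ 0.5125 -0.1386  0.038 ]
0.08 -1.403
0.0799 -1.403
0.0798 -1.402
0.0798 -2.972
0.0798 -2.974
scene [340.4 325.6] [379.3 635.9] [ 0.553  -0.0879  0.038 ]
scene [340.4 325.6] [379.3 635.9] [ 0.553  -0.0879  0.038 ]
scene [340.4 325.6] [379.3 635.9] [ 0.553  -0.0879  0.038 ]
scene [340.4 325.6] [379.3 635.9] [ 0.553  -0.0879  0.038 ]
scene [340.4 325.6] [379.3 635.9] [ 0.553  -0.0879  0.038 ]
0.0 0.0
0.0 0.0
0.0 0.0
0.0 0.0
0.0 0.0
```

Call:
move_arm([
  [31, 35, 0, -0.017, 1],
  [31, 35, 0, -0.017, 1],
  [31, 35, 0, -0.017, 1],
  [31, 35, 0, -0.017, 1],
  [31, 35, 0, -0.017, 1],
  [31, 35, 0, -0.017, 1],
  [31, 35, 0, -0.017, 1],
  [31, 35, 0, -0.017, 1],
  [31, 35, 0, -0.017, 1],
  [31, 35, 0, -0.017, 1],
  [0, 0, 0, 0, 1],
  [0, 0, 0, 0, 1],
])

```text
time: 1.3
tool_pos: [0.4836, -0.1446, 0.2262]
tool_rot: [-3.141, 0.001, 0.17]
contact_force: [-0.7, -0.9, 0.3]
opening: 0.0019
grip_force: 0.0
```

Call:
move_arm([
  [0, 0, -40, 0, 1],
  [0, 0, -40, 0, 1],
  [0, 0, -40, 0, 1],
  [0, 0, -40, 0, 1],
  [0, 0, 0, 0, 1],
  [0, 0, 0, 0, 1],
  [0, 0, 0, 0, 1],
])

```text
time: 2.0
tool_pos: [0.4846, -0.1467, 0.0689]
tool_rot: [3.139, -0.003, 0.166]
contact_force: [0.5, -0.2, 0.1]
opening: 0.0004
grip_force: 0.0
```

Call:
move_arm([
  [-2, 2, -24, 0, 1],
  [0, 0, 0, 0, 1],
  [0, 0, 0, 0, 1],
])

```text
time: 2.3
tool_pos: [0.4821, -0.1439, 0.0443]
tool_rot: [3.14, -0.001, 0.167]
contact_force: [0.1, 0.2, 0.5]
opening: 0.0007
grip_force: 0.0
```

Call:
move_arm([
  [0, 0, -2, 0, 1],
  [0, 0, 0, 0, 1],
  [0, 0, 0, 0, 1],
])

```text
time: 2.6
tool_pos: [0.4819, -0.1437, 0.0413]
tool_rot: [3.141, -0.001, 0.167]
contact_force: [0.7, 0.3, -0.2]
opening: 0.0003
grip_force: 0.0
```

Call:
move_arm([
  [0, 0, -2, 0, 1],
  [0, 0, 0, 0, 1],
  [0, 0, 0, 0, 1],
])

```text
time: 2.9
tool_pos: [0.4816, -0.1436, 0.0388]
tool_rot: [3.141, -0.0, 0.167]
contact_force: [0.1, 0.6, 0.2]
opening: 0.0004
grip_force: 0.2
```

Call:
move_arm([
  [0, 0, -2, 0, 1],
  [0, 0, 0, 0, 1],
  [0, 0, 0, 0, 1],
])

```text
time: 3.2
tool_pos: [0.4816, -0.1436, 0.0369]
tool_rot: [3.141, -0.0, 0.167]
contact_force: [-1.2, -0.5, 2.2]
opening: 0.0006
grip_force: 1.5
```

Call:
move_arm([
  [0, 0, -2, 0, 1],
  [0, 0, 0, 0, 1],
  [0, 0, 0, 0, 1],
])

```text
time: 3.5
tool_pos: [0.4817, -0.1436, 0.0349]
tool_rot: [3.141, -0.0, 0.167]
contact_force: [-1.2, -0.1, 5.9]
opening: 0.0006
grip_force: 2.9
```

```bash
cat > look.py <<'E'
from h import *
import sys
F=[]
im=vision.read_camera("wrist")
for i in range(4):
    s=monitor.observe();F.append(np.r_[s["contact_force"],s["torque"],s["tool_pos"]]); vision.read_camera("top")
print(s["time"],np.round(np.mean(F,0),4))
if len(sys.argv)>1: cv2.imwrite(f"pics/{sys.argv[1]}.png",im[:,:,::-1])
E
python3 look.py w1
```

```text
3.7 [-1.0716  0.4336  6.0805  0.0781  0.1216  0.0122  0.4816 -0.1436  0.035 ]
```

View pics/w1.png

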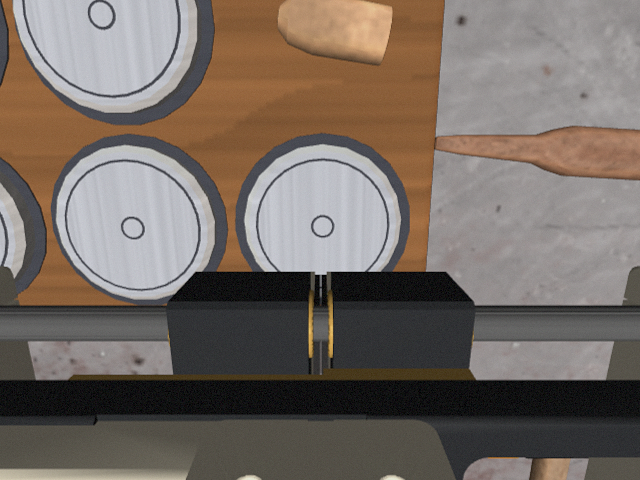

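Cover E springs back at about 1.4 N/mm (6 N at 4 mm), so it is seated. Next is D.

Call:
move_arm([
  [0, 0, 15, 0, 1],
  [-6.5, 39.5, 0, 0, 1],
  [-6.5, 39, 0, 0, 1],
  [0, 0, 0, 0, 1],
  [0, 0, -12, 0, 1],
  [0, 0, 0, 0, 1],
  [0, 0, 0, 0, 1],
])

```text
time: 4.45
tool_pos: [0.4684, -0.0654, 0.0376]
tool_rot: [-3.141, 0.001, 0.166]
contact_force: [-0.3, -0.1, 0.5]
opening: 0.0005
grip_force: 0.0
```

Call:
move_arm([
  [0, 0, -2, 0, 1],
  [0, 0, 0, 0, 1],
  [0, 0, 0, 0, 1],
])

```text
time: 4.75
tool_pos: [0.4688, -0.0655, 0.036]
tool_rot: [3.141, -0.001, 0.166]
contact_force: [-0.3, -0.8, 1.0]
opening: 0.0002
grip_force: 0.7
```

```bash
python3 look.py
```

```text
4.95 [ 0.3027 -1.2346  1.6224 -0.1549 -0.0217 -0.0156  0.4688 -0.0653  0.036 ]
```

Call:
move_arm([
  [0, 0, -2, 0, 1],
  [0, 0, 0, 0, 1],
  [0, 0, 0, 0, 1],
])

```text
time: 5.3
tool_pos: [0.4687, -0.0652, 0.0339]
tool_rot: [3.141, -0.0, 0.167]
contact_force: [-0.3, -2.2, 4.8]
opening: 0.0005
grip_force: 2.2
```

```bash
python3 look.py w2
```

```text
5.5 [ 1.0360e-01 -1.6518e+00  4.6388e+00 -3.2680e-01 -3.6800e-02  1.1000e-03
  4.6870e-01 -6.5100e-02  3.3900e-02]
```

D gives 1.5 N/mm, so it is seated too. Next is C.

Call:
move_arm([
  [0, 0, 15, 0, 1],
  [-6.5, 39.5, 0, 0, 1],
  [-6.5, 39, 0, 0, 1],
  [0, 0, 0, 0, 1],
  [0, 0, -10, 0, 1],
  [0, 0, 0, 0, 1],
  [0, 0, 0, 0, 1],
])

```text
time: 6.25
tool_pos: [0.4553, 0.0128, 0.0382]
tool_rot: [-3.141, 0.001, 0.166]
contact_force: [0.3, 0.6, 1.4]
opening: 0.0005
grip_force: 0.8
```

Call:
move_arm([
  [0, 0, -2, 0, 1],
  [0, 0, 0, 0, 1],
  [0, 0, 0, 0, 1],
])

```text
time: 6.55
tool_pos: [0.4554, 0.0129, 0.0368]
tool_rot: [3.141, 0.0, 0.166]
contact_force: [-0.8, -2.1, 3.6]
opening: 0.0004
grip_force: 1.8
```

```bash
python3 look.py
```

```text
6.75 [-1.5955 -2.393   3.3172 -0.3933  0.2608 -0.0187  0.4555  0.013   0.0368]
```

C is also stiff, so it is seated. Next is A, on its far edge.

Call:
move_arm([
  [0, 0, 18, 0, 1],
  [46, 8, 0, 0, 1],
  [46, 8, 0, 0, 1],
  [46, 8, 0, 0, 1],
  [0, 0, 0, 0, 1],
  [0, 0, -13, 0, 1],
  [0, 0, 0, 0, 1],
  [0, 0, 0, 0, 1],
])

```text
time: 7.6
tool_pos: [0.5917, 0.0375, 0.0408]
tool_rot: [-3.141, 0.003, 0.167]
contact_force: [-0.2, -0.8, -0.0]
opening: 0.0008
grip_force: 0.0
```

Call:
move_arm([
  [0, 0, -2, 0, 1],
  [0, 0, 0, 0, 1],
  [0, 0, 0, 0, 1],
])

```text
time: 7.9
tool_pos: [0.5934, 0.0374, 0.0401]
tool_rot: [3.141, -0.0, 0.167]
contact_force: [0.3, 0.9, -0.3]
opening: 0.0004
grip_force: 0.0
```

```bash
python3 look.py
```

```text
8.1 [ 0.3381  0.5603 -0.2624  0.0413  0.0074  0.0134  0.5936  0.0374  0.04  ]
```

Call:
move_arm([
  [0, 0, -2, 0, 1],
  [0, 0, 0, 0, 1],
  [0, 0, 0, 0, 1],
])

```text
time: 8.45
tool_pos: [0.5936, 0.0375, 0.0378]
tool_rot: [3.141, -0.0, 0.167]
contact_force: [0.6, -0.2, -0.3]
opening: 0.0005
grip_force: 0.4
```

Call:
move_arm([
  [0, 0, -2, 0, 1],
  [0, 0, 0, 0, 1],
  [0, 0, 0, 0, 1],
])

```text
time: 8.75
tool_pos: [0.5937, 0.0375, 0.036]
tool_rot: [3.141, -0.0, 0.167]
contact_force: [0.2, 0.0, 3.5]
opening: 0.0001
grip_force: 1.7
```

```bash
python3 look.py
```

```text
8.95 [-0.1224  0.2707  3.4017 -0.0057 -0.0331  0.0035  0.5937  0.0375  0.036 ]
```

A is seated, which leaves B.

Call:
move_arm([
  [0, 0, 14, 0, 1],
  [7, -39.5, 0, 0, 1],
  [7, -39.5, 0, 0, 1],
  [0, 0, 0, 0, 1],
  [0, 0, -10, 0, 1],
  [0, 0, 0, 0, 1],
  [0, 0, 0, 0, 1],
])

```text
time: 9.7
tool_pos: [0.6068, -0.0402, 0.0392]
tool_rot: [-3.141, 0.002, 0.168]
contact_force: [0.6, 0.4, 0.2]
opening: 0.0005
grip_force: 0.0
```

Call:
move_arm([
  [0, 0, -2, 0, 1],
  [0, 0, 0, 0, 1],
  [0, 0, 0, 0, 1],
])

```text
time: 10.0
tool_pos: [0.6075, -0.0411, 0.0378]
tool_rot: [3.142, 0.0, 0.167]
contact_force: [-1.0, 0.3, -0.5]
opening: 0.0006
grip_force: 0.1
```

Call:
move_arm([
  [0, 0, -2, 0, 1],
  [0, 0, 0, 0, 1],
  [0, 0, 0, 0, 1],
])

```text
time: 10.3
tool_pos: [0.6078, -0.0415, 0.0359]
tool_rot: [3.141, -0.001, 0.167]
contact_force: [0.8, 0.7, 0.4]
opening: 0.0006
grip_force: 0.6
```

```bash
python3 look.py w3
```

```text
10.5 [ 0.4378  0.3273  1.1698  0.1295 -0.1532 -0.0328  0.6077 -0.0415  0.0359]
```

View pics/w3.png

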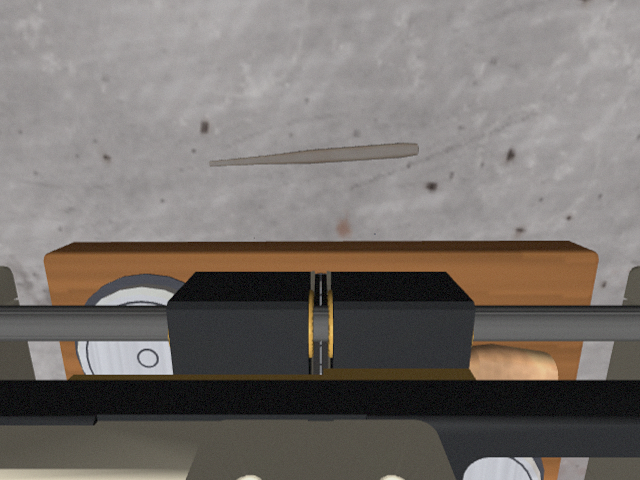

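The wrist picture shows the fingers over B and clear of the cot, which is at about (515,362). The tilt is hidden from here, so I press a little further.

Call:
move_arm([
  [0, 0, -2, 0, 1],
  [0, 0, 0, 0, 1],
  [0, 0, 0, 0, 1],
])

```text
time: 10.85
tool_pos: [0.6081, -0.0415, 0.0345]
tool_rot: [3.141, -0.001, 0.167]
contact_force: [1.0, 1.3, 5.7]
opening: 0.0003
grip_force: 3.0
```

```bash
python3 look.py; python3 - <<'E'
from h import *
im=vision.read_camera("scene")[:,:,::-1]
cv2.imwrite("pics/s1.png",cv2.resize(im[230:400,200:430],None,fx=3,fy=3))
E
```

```text
11.05 [ 0.3673  0.7886  6.0998  0.1865 -0.037   0.0165  0.6081 -0.0415  0.0345]
```

View pics/s1.png

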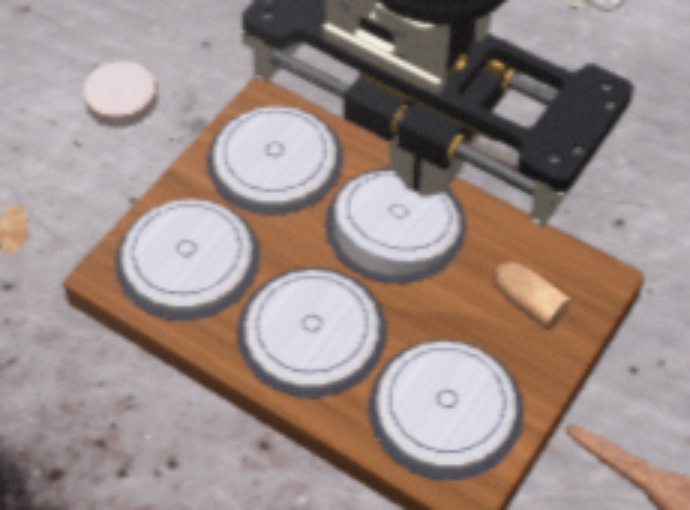

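B is tipped: its near rim, at crop pixels (390,265), stands high while the fingers hold the far rim down. B is the loose one. I release it and go to its middle.

Call:
move_arm([
  [0, 0, 15, 0, 1],
  [-30, -5, 0, 0, 1],
  [0, 0, 0, 0, 1],
  [0, 0, -8, 0, 1],
  [0, 0, 0, 0, 1],
  [0, 0, 0, 0, 1],
])

```text
time: 11.75
tool_pos: [0.5779, -0.0465, 0.0401]
tool_rot: [-3.141, 0.001, 0.167]
contact_force: [-0.5, -0.2, -0.1]
opening: 0.0006
grip_force: 0.0
```

Call:
move_arm([
  [0, 0, -2, 0, 1],
  [0, 0, -2, 0, 1],
  [0, 0, 0, 0, 1],
  [0, 0, 0, 0, 1],
])

```text
time: 12.15
tool_pos: [0.5783, -0.0466, 0.0379]
tool_rot: [3.141, -0.001, 0.167]
contact_force: [-2.5, 0.0, 8.4]
opening: 0.0006
grip_force: 4.3
```

Call:
move_arm([
  [0, 0, -2, 0, 1],
  [0, 0, 0, 0, 1],
  [0, 0, 0, 0, 1],
])

```text
time: 12.45
tool_pos: [0.5783, -0.0466, 0.0361]
tool_rot: [3.141, -0.002, 0.167]
contact_force: [-2.9, 0.7, 10.4]
opening: 0.0005
grip_force: 5.4
```

Call:
move_arm([
  [0, 0, -2, 0, 1],
  [0, 0, 0, 0, 1],
  [0, 0, 0, 0, 1],
])

```text
time: 12.75
tool_pos: [0.5783, -0.0466, 0.0342]
tool_rot: [3.141, -0.002, 0.167]
contact_force: [-3.2, 0.1, 12.0]
opening: 0.0005
grip_force: 5.7
```

Call:
move_arm([
  [0, 0, -2, 0, 1],
  [0, 0, 0, 0, 1],
  [0, 0, 0, 0, 1],
])

```text
time: 13.05
tool_pos: [0.5783, -0.0465, 0.033]
tool_rot: [3.141, -0.002, 0.167]
contact_force: [-5.0, 1.5, 18.7]
opening: 0.0005
grip_force: 8.9
```

Call:
move_arm([
  [0, 0, -1.5, 0, 1],
  [0, 0, 0, 0, 1],
  [0, 0, 0, 0, 1],
])

```text
time: 13.35
tool_pos: [0.5784, -0.0465, 0.0328]
tool_rot: [3.14, -0.003, 0.167]
contact_force: [-9.0, 2.0, 28.1]
opening: 0.0004
grip_force: 13.9
```

It bottomed out at z = 32.8 mm, about 6 mm down. I retreat and check.

Call:
move_arm([
  [0, 0, 15, 0, 1],
  [0, 0, 45, 0, 1],
  [0, 0, 45, 0, 1],
  [0, 0, 45, 0, 1],
  [-30, -30, 0, 0, 1],
  [-30, -30, 0, 0, 1],
  [-30, -30, 0, 0, 1],
  [-30, -30, 0, 0, 1],
  [-30, -30, 0, 0, 1],
  [-30, -30, 0, 0, 1],
  [0, 0, 0, 0, 1],
  [0, 0, 0, 0, 1],
])

```text
time: 14.55
tool_pos: [0.3974, -0.2272, 0.1794]
tool_rot: [3.141, -0.001, 0.164]
contact_force: [0.2, -0.2, -0.0]
opening: 0.0004
grip_force: 0.0
```

```bash
python3 look.py; python3 - <<'E'
from h import *
im=vision.read_camera("scene")[:,:,::-1]
cv2.imwrite("pics/s2.png",cv2.resize(im[230:420,190:440],None,fx=3,fy=3))
E
```

```text
14.75 [ 0.0855  0.1456 -0.3269 -0.0035 -0.0137  0.0135  0.3982 -0.2261  0.1793]
```

View pics/s2.png

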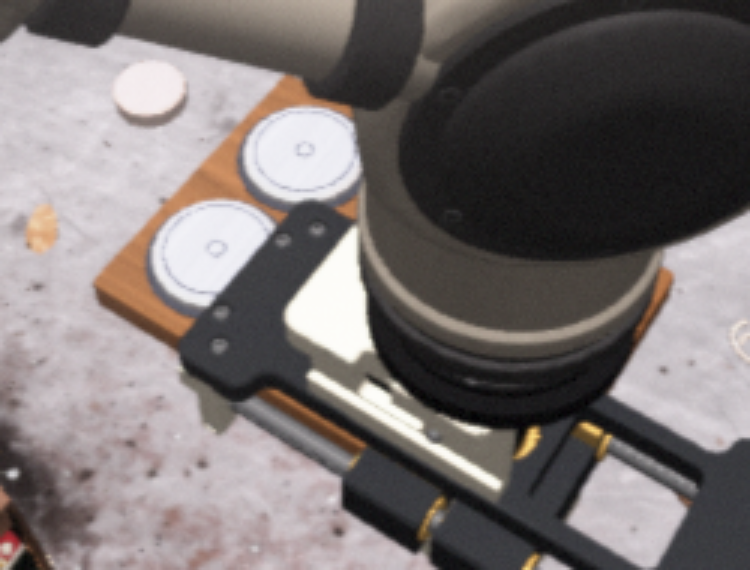

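The arm blocks the scene camera. I move it further aside along -y.

Call:
move_arm([
  [-15, -45, 0, 0, 1],
  [-15, -45, 0, 0, 1],
  [-15, -45, 0, 0, 1],
  [-15, -45, 0, 0, 1],
  [-15, -45, 0, 0, 1],
  [0, 0, 0, 0, 1],
])

```text
time: 15.45
tool_pos: [0.3211, -0.4561, 0.1787]
tool_rot: [3.139, 0.001, 0.163]
contact_force: [1.0, 0.1, 0.5]
opening: 0.0004
grip_force: 0.0
```

```bash
python3 look.py; python3 - <<'E'
from h import *
im=vision.read_camera("scene")[:,:,::-1]
cv2.imwrite("pics/s3.png",cv2.resize(im[230:420,190:440],None,fx=3,fy=3))
E
```

```text
15.65 [ 0.1199  0.0127 -0.0916  0.0161  0.0095  0.0009  0.3226 -0.4515  0.1787]
```

View pics/s3.png

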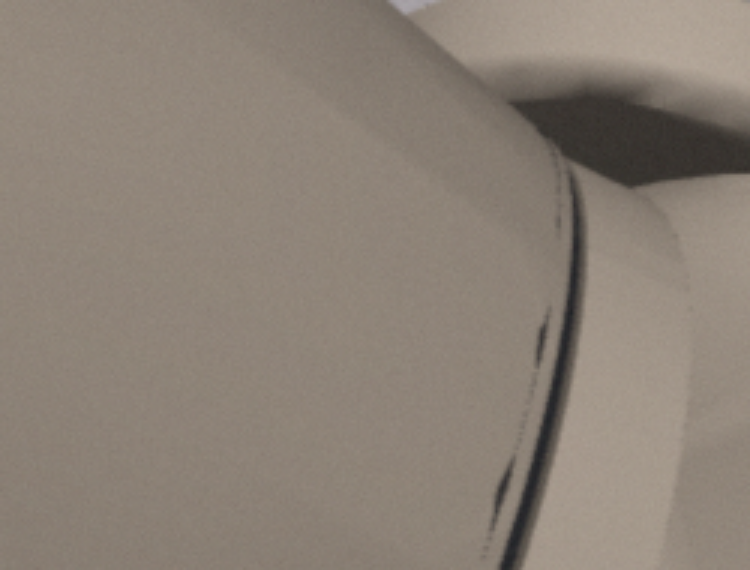

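The arm still hides the view. I return to the start position, where both cameras were clear.

Call:
move_arm([
  [-37, -11, 12, 0, 1],
  [-37, -11, 12, 0, 1],
  [-37, -11, 12, 0, 1],
  [-37, -11, 12, 0, 1],
  [0, 0, 0, 0, 1],
  [0, 0, 0, 0, 1],
])

```text
time: 16.35
tool_pos: [0.1748, -0.4951, 0.2276]
tool_rot: [3.141, -0.0, 0.166]
contact_force: [1.0, 0.6, 0.4]
opening: -0.0001
grip_force: 0.0
```

```bash
python3 look.py; python3 - <<'E'
from h import *
im=vision.read_camera("scene")[:,:,::-1]
cv2.imwrite("pics/s4.png",cv2.resize(im[220:420,190:470],None,fx=2.8,fy=2.8))
E
```

```text
16.55 [ 0.1566  0.2565  0.3355  0.017   0.0233 -0.0255  0.1757 -0.4947  0.227 ]
```

View pics/s4.png

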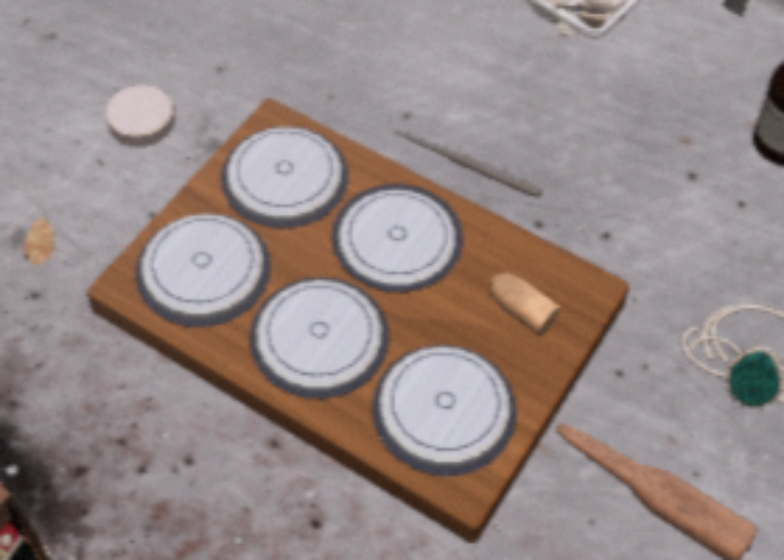

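Cover B, at crop pixels (398,233), is now flush and level in its bezel. The other four covers and the bystanders look undisturbed, and the arm is clear.

```bash
python3 -c "
from cell import workorder; print(workorder.hand_in())"
```

```text
the job is handed in; nothing more can be done
None
```

The loose cover was the one at block place (+40, 0) mm: it tipped under a light edge press, I pushed it about 6 mm down at its middle, it looks flush and level in the final picture, and I handed the job in with the arm clear (the hand-in gave no verdict).

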